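# Lay out the parts of a modular leg in order

## Robot

A 6-joint arm with a two-finger parallel gripper is mounted at the origin on the work surface. World frame = base frame: x ahead of the robot, y to its left, z up, the work surface at z = 0. Lengths are in m, angles in rad, forces in N, time in s.
With the tool pointing down it reaches from about 0.35 to 0.775 m from the base axis. Payload 7.3 kg.
Tool frame: the origin (TCP) lies at the very end of the fingers, on their centre line; the grasp point (between the pads) lies 19 mm behind it; z points along the fingers, y is the direction in which the jaws open and shut (so a half turn about z gives the same grasp; the last joint's range is limited). The gripper opens to 92 mm and grips with 3 to 60 N. Pads are 19 mm wide; open, the fingers measure 130 mm over their backs; the gripper's body (75 mm by 190 mm) begins 47 mm behind the grasp point.
Start: joints at [0.997, 0.342, 1.524, -0, 1.275, -0.146], TCP at [0.218, 0.478, 0.227] pointing down, gripper open.
Joint ranges: [-2.53, 2.53], [-0.77, 2.02], [0.04, 2.7], [-1, 4.14], [0.28, 2.66], [-3.11, 3.11]. Speed limits (rad/s): [2.57, 2.57, 3.14, 3.14, 3.14, 3.14].

## Interface

Orientations are given as [roll, pitch, yaw] about the fixed x, y, z axes, in that order (R = Rz(yaw) Ry(pitch) Rx(roll)).
In Python, from cell import observe, read_camera, camera_info, hand_in gives the robot as it stands.
- The arm moves only by the tool jog_arm, never from a script. Its argument "rows" is one flat list of numbers, 5 for each row, row after row: the finger opening in mm, from 0 to 91.8, then the shift along the tool's x, y, z in mm, then the turn about the tool's z in degrees. In form: [gripper, tx, ty, tz, roll, gripper, tx, ty, tz, roll, ...]. A call has 1 to 20 rows; each row shifts and turns the commanded pose from where the row before left it, along the tool's axes as they then stand; what a row does not reach is not made up. A row lasts 1/10 s, in which the tool goes at most 50 mm and 8.59 degrees, less where a joint would pass 70% of its speed; a pose out of reach is approached as far as the arm can. A call with a gripper value outside its range is refused whole. The fingers move at their own pace and stop on an object; "grip_force" is the grip in N (left out, the last holds). Time passes only in rows, so rows that do not move let the fingers close. It gives the time, the measured TCP pose, the force and the opening at its end, in the units of the state.
- observe(): the state, without advancing time (a new reading comes with each control period).
- read_camera(name): name is "side" or "top" or "wrist"; returns (picture, depth): 384x512x3 uint8, red, green, blue; 384x512 float32, m along the optical axis (not along the pixel's ray), 0 where there is no reading.
- camera_info(name): a dict with "fx", "fy", "cx", "cy" (pixels), "distortion" ([k1, k2, p1, p2, k3] as OpenCV has them; the pictures are not rectified), "extrinsics" (4x4, takes a point from camera to world coordinates); the wrist camera has in their place "tool_from_camera" (4x4, takes a point from camera to tool coordinates, whose origin is the TCP and whose axes are the flange's). Camera axes: x right, y up, looking along -z (the intrinsics and any distortion apply to the point x, -y, -z); pixel columns grow to the right and rows downward; lengths in m; the calibration is good to about 2 mm. A picture is of the moment at which its call begins: read the wrist's pose just before it. camera_info takes no time and is no camera call.
- hand_in(): hands the job in, once; it reports no verdict.
The state is a dict: "time": time; "qpos": joint angles; "qvel": joint speeds; "joint_efforts": joint torques, N m; "tool_pos": TCP position; "tool_rot": TCP orientation; "contact_force": force on the tool from outside, world axes, zero at the start; "torque": the same for the moment, N m; "opening": finger opening in m.
Only numpy, scipy, OpenCV 4.12 (cv2) and the standard library are available. Lean on these libraries where they do the work, as an engineer would, in place of code of your own. Each camera call takes 0.05 s, during which the arm holds its last target. There are 200 camera calls.

## Task

Lay out the parts of this modular leg on the plywood strip in a straight row from the ankle plate of the foot to the disc in the middle of the knee joint: stand the long tube exactly midway between those two, the tube clamp midway between foot and tube, and the square four-hole flange midway between tube and knee joint, each upright on its base. Then set the pyramid cap centred on top of the tube, stud upwards. Leave the short tube offcut, the bottle and the screwdriver where they are.

Things in the scene. Friction and masses are not known exactly. Their poses are not given: they have to be found in the camera images.
- board: Fixed plywood strip lying on the bench, 120 mm (x) by 540 mm (y) by 9 mm thick; origin at the centre of its underside, y along its length. Foot and knee joint are fixed on it, their origins on its long centre line, 200 mm either side of its centre; which of them is at which end changes.
- foot: Black rubber prosthetic foot, fixed, sole down on one end of the board, 240 mm long, 84 mm wide at the ball, toes towards +x, pointing away from the robot. Origin in the plane of the sole (the board's top) directly under the centre of the round steel ankle plate (44 mm across, top 68 mm above the board), 60 mm ahead of the heel. Up to 70 mm wide near the ankle.
- knee: Grey and dark steel knee joint, fixed, lying on the other end of the board: body 110 mm (x) by 50 mm (y) by 44 mm high, with a pin 20 mm long at the +x end and a small square stud at the other, and a round hub 60 mm across in the middle. Origin in the plane of the board's top, under the centre of the bright round disc on the hub (36 mm across, top 58 mm above the board).
- tube: Loose: the long aluminium tube piece, a plain upright cylinder 34 mm in diameter, 80 mm tall, with a flat closed black-plugged top. Origin at the centre of its underside, z up its axis. 80 to 170 g.
- clamp: Loose: aluminium tube clamp, an upright round collar 42 mm in diameter, 34 mm tall, black-plugged on top, with a pair of ears (together 16 mm wide in y, 4 to 30 mm above its underside) that stick out on its +x side to 35 mm from its axis and carry a screw 22 mm long along y. Origin at the centre of the collar's underside, z up its axis. 75 to 155 g.
- flange: Loose: steel four-hole flange adapter, a square plate 56 by 56 mm, 6 mm thick, with a round boss in the middle 32 mm in diameter rising to 30 mm above the bench. Sides along its x and y; origin at the centre of the underside, z up. 90 to 185 g.
- cap: Loose: steel pyramid cap, a round disc 50 mm in diameter, 8 mm thick, with a square stud in the middle 20 by 20 mm (sides along its x and y) rising to 26 mm above its underside. Origin at the centre of the underside, z up. 55 to 115 g.
- stub: Loose bystander: short offcut of a thinner tube, 22 mm in diameter and only 35 mm tall, black-plugged on top, much smaller than the long tube and the clamp. Not used; leave it where it stands. Origin at the centre of its underside.
- bottle: Loose bystander: white plastic bottle with a blue cap, 56 mm in diameter, 130 mm tall, standing beside one end of the board. Origin at the centre of its underside.
- driver: Loose bystander: screwdriver with a red handle, 190 mm long, lying roughly along x beside the other end of the board. Origin about at its middle, on the bench.
Not all that is in view belongs to the job. Leave any red look-alike of the cap alone. What is shaped like the clamp but orange is not meant.

How it is judged:
At the end, for the whole second after the job is handed in: Tube, clamp, flange upright on the board, within 15 mm of its long centre line; tube within 15 mm of mid-length, clamp 85-115 mm from the foot origin, flange 85-115 mm from the knee origin; cap flat on the tube, stud up, within 10 mm of its axis. Tilts under 0.1 rad; all released, at rest (x of tube in the frame of board between -0.015 and 0.015 m and z of tube in the frame of board between 0.005 and 0.013 m and x of clamp in the frame of board between -0.015 and 0.015 m and z of clamp in the frame of board between 0.005 and 0.013 m and x of flange in the frame of board between -0.015 and 0.015 m and z of flange in the frame of board between 0.005 and 0.013 m and y of tube in the frame of board between -0.015 and 0.015 m and horizontal distance between clamp and foot between 0.085 and 0.115 m and horizontal distance between flange and knee between 0.085 and 0.115 m and horizontal distance between cap and tube below 0.01 m and z of cap in the frame of tube between 0.076 and 0.084 m and angle between each of tube, clamp, flange, cap's own z axis and vertical below 0.1 rad and linear speed of each of tube, clamp, flange, cap below 0.02 m/s and angular speed of each of tube, clamp, flange, cap below 0.2 rad/s); the robot touches nothing.
It fails at once if the short tube offcut is moved by more than 30 mm (distance of stub from where it was at the start of the episode above 0.03 m).
It fails at once if the bottle is moved by more than 30 mm (distance of bottle from where it was at the start of the episode above 0.03 m).
It fails at once if the screwdriver is moved by more than 30 mm (distance of driver from where it was at the start of the episode above 0.03 m).
It also fails if it takes over 104 s, if anything falls off the work surface, if the arm or the gripper's body presses on something with over 40 N, if the wrist force passes 120 N, or if a joint passes its speed limit or range.

## Working session

There is one attempt and no reset: what is moved stays moved. The work goes in short steps, Python scripts to look and compute and a tool call to move; the robot and the scene stay as the last step left them, time stands still between calls to the robot, and variables do not carry over. Pictures are saved under pics/ and viewed, about 12 in all and at most 16, crops included, and the job is handed in when it is done.

Besides the shell and the picture viewer there is one more tool, called after "Emit:" as name(argument=value, ...) on one line, values as JSON. jog_arm: Moves the arm, as the interface text tells. Its arguments: {"type":"object","properties":{"rows":{"type":"array","items":{"type":"number"}},"grip_force":{"type":"number"}},"required":["rows"]}

```bash
mkdir -p pics; ls; cat > h.py <<'E'
import numpy as np, cv2
from cell import observe, read_camera, camera_info
from scipy.spatial.transform import Rotation as R
def cloud(name):
    s=observe(); rgb,d=read_camera(name); c=camera_info(name)
    K=np.array([[c['fx'],0,c['cx']],[0,c['fy'],c['cy']],[0,0,1.]])
    v,u=np.mgrid[0:384,0:512]
    n=cv2.undistortPoints(np.stack([u.ravel(),v.ravel()],1).astype(np.float64)[:,None],K,np.array(c['distortion'],float))[:,0]
    dd=d.ravel()
    P=np.stack([n[:,0]*dd,-n[:,1]*dd,-dd,np.ones_like(dd)],1)
    if 'extrinsics' in c: T=np.array(c['extrinsics'])
    else:
        W=np.eye(4);W[:3,:3]=R.from_euler('xyz',s['tool_rot']).as_matrix();W[:3,3]=s['tool_pos'];T=W@np.array(c['tool_from_camera'])
    X=(P@T.T)[:,:3].reshape(384,512,3); X[d==0]=np.nan
    return rgb,X
E
python3 - <<'E'
from h import *
s=observe();print(s)
for n in ['top','side']:
    rgb,X=cloud(n);np.savez(n+'.npz',rgb=rgb,X=X)
    cv2.imwrite(f'pics/{n}0.png',cv2.resize(rgb[...,::-1],(800,600),interpolation=cv2.INTER_CUBIC))
    print(n,camera_info(n)['extrinsics'])
E
```

```text
pics
{'time': 0.0, 'qpos': array([ 9.97013454e-01,  3.42728912e-01,  1.52502863e+00, -7.21437014e-06,
        1.27540293e+00, -1.46050008e-01]), 'qvel': array([ 5.35276657e-05,  1.58738497e-03,  4.84926470e-04, -3.49370150e-04,
        1.26500782e-03, -8.43709407e-04]), 'joint_efforts': array([-9.92117066e-06, -4.31260514e+01, -2.44213378e+01,  7.18127307e-02,
        5.61614684e-02, -1.50177661e-04]), 'tool_pos': array([0.21755287, 0.4773474 , 0.22603771]), 'tool_rot': array([-3.14004053e+00, -2.21340273e-04,  2.71386172e+00]), 'contact_force': array([-0.36537427,  0.61189463, -0.30776992]), 'torque': array([-0.00892746, -0.03958944, -0.05636844]), 'opening': 0.09199612555058698}
top [[-0.01886081  0.99015214 -0.13871921  0.33359319]
 [-0.99980906 -0.01938733 -0.00244525  0.00828004]
 [-0.00511057  0.1386466   0.99032873  1.31035206]
 [ 0.          0.          0.          1.        ]]
side [[ 0.82019351  0.42157756 -0.38672337  0.08365367]
 [-0.57207359  0.6088832  -0.54953895 -0.65878379]
 [ 0.00379608  0.6719625   0.74057544  0.90602432]
 [ 0.          0.          0.          1.        ]]
```

View pics/top0.png

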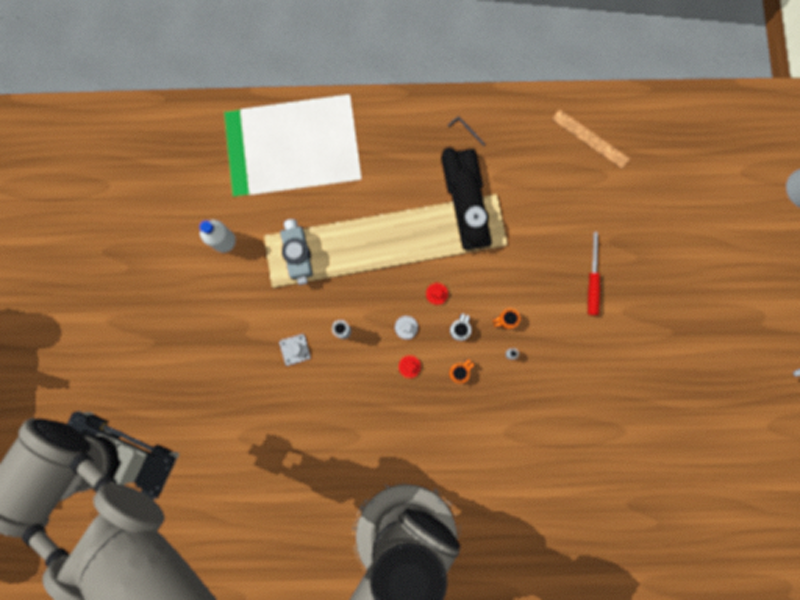

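View pics/side0.png

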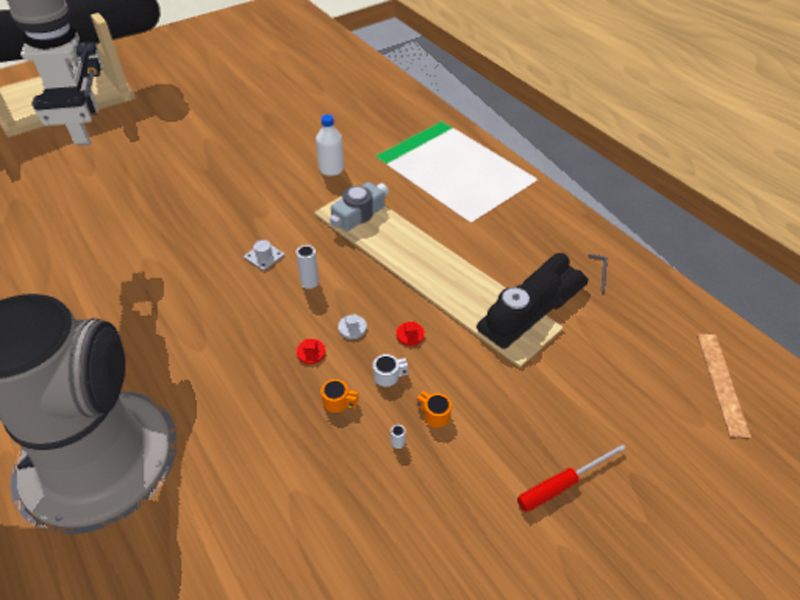

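Top view, in 800x600 pixels:
- **Fixed parts:** knee disc (294,250), foot plate (475,216).
- **Parts to move:** flange (294,349), long tube (340,328), steel cap (405,327), aluminium clamp (461,328).
- **Leave alone:** red look-alike caps (437,293) and (409,366), orange clamps (510,318) and (460,372), small stub (513,353).

Next I'll measure them and check an enlarged crop.

```bash
python3 - <<'E'
from h import *
z=np.load('top.npz');rgb,X=z['rgb'],z['X']
print('table z',np.nanmedian(X[260:290,250:330,2]))
H=X[...,2]
pts=dict(knee=(294,250,.058+.009,18),foot=(475,216,.077,22),flange=(294,349,.03,16),tube=(340,328,.08,17),cap=(405,327,.026,12),clamp=(461,328,.034,21),stub=(513,353,.035,11),redA=(437,293,.026,12),redB=(409,366,.026,12),orA=(510,318,.034,21),orB=(460,372,.034,21),bottle=(207,228,.13,15))
for k,(u,v,h,r) in pts.items():
    u/=1.5625;v/=1.5625;u=int(u);v=int(v)
    W=X[v-14:v+15,u-14:u+15]; m=np.abs(W[...,2]-h)<.006
    p=W[m]; p=p[np.hypot(*(p[:,:2]-np.median(p[:,:2],0)).T)<.04]
    (cx,cy),rr=cv2.minEnclosingCircle(p[:,:2].astype(np.float32)*1000) if len(p) else ((0,0),0)
    print(k,len(p),p[:,:2].mean(0).round(4) if len(p) else None,'circ',round(cx),round(cy),round(rr), 'zmed',np.median(p[:,2]).round(4) if len(p) else np.nanmax(W[...,2]))
# board
b=cv2.cvtColor(rgb,cv2.COLOR_RGB2HSV)
m=(H>.004)&(H<.014); m[:, :165]=0; m[:,330:]=0; m[:120]=0; m[190:]=0
m&=(b[...,2]>150)
p=X[m][:,:2].astype(np.float32)*1000
print('board',cv2.minAreaRect(p))
c=rgb[170:250,165:345]
cv2.imwrite('pics/crop1.png',cv2.resize(c[...,::-1],None,fx=4.4,fy=4.4,interpolation=cv2.INTER_CUBIC))
E
```

```text
table z 0.001225785674106028
knee 153 [0.6107 0.2277] circ 605 227 33 zmed 0.065
foot 205 [ 0.6757 -0.1653] circ 675 -163 39 zmed 0.0754
flange 73 [0.402  0.2364] circ 402 237 16 zmed 0.03
tube 78 [0.4402 0.1279] circ 441 128 16 zmed 0.0811
cap 33 [ 0.4464 -0.0117] circ 447 -12 12 zmed 0.027
clamp 128 [ 0.4393 -0.1311] circ 444 -133 28 zmed 0.0351
stub 30 [ 0.3823 -0.2419] circ 383 -241 11 zmed 0.0353
redA 31 [ 0.5214 -0.0819] circ 521 -83 12 zmed 0.0271
redB 34 [ 0.3598 -0.0173] circ 360 -16 12 zmed 0.0267
orA 129 [ 0.4592 -0.2354] circ 458 -232 27 zmed 0.035
orB 133 [ 0.3451 -0.1272] circ 348 -130 27 zmed 0.0345
bottle 53 [0.6497 0.4016] circ 650 402 13 zmed 0.1285
board ((642.0216064453125, 28.011077880859375), (586.80517578125, 252.1035614013672), 88.79756164550781)
```

View pics/crop1.png

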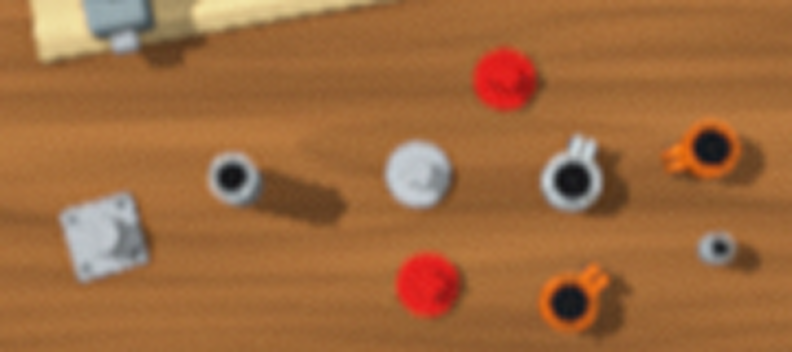

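Crop confirms identities: the flange is at left, the tube has a black top with a long shadow, and the grey cap sits between two red ones. The grey clamp's ears point up and slightly right; the orange clamps and the small stub are to its right. Next, the board axis and yaw estimates.

```bash
python3 - <<'E'
from h import *
z=np.load('top.npz');rgb,X=z['rgb'],z['X']
hsv=cv2.cvtColor(rgb,cv2.COLOR_RGB2HSV)
def blob(u,v,lo,hi,h0,h1,r=18):
    u=int(u/1.5625);v=int(v/1.5625);s=np.s_[v-r:v+r+1,u-r:u+r+1]
    W=X[s];m=(W[...,2]>h0)&(W[...,2]<h1)&(hsv[s][...,2]>=lo)&(hsv[s][...,2]<=hi)
    return W[m][:,:2]*1000
f=blob(475,216,110,255,.068,.083); k=blob(294,250,130,255,.060,.075,12)
for n,p in(('foot',f),('knee',k)):
    print(n,len(p),p.mean(0).round(1),cv2.minEnclosingCircle(p.astype(np.float32)),(p.max(0)+p.min(0))/2)
F,Kn=f.mean(0),k.mean(0); d=Kn-F; print('dist',np.hypot(*d),'angle',np.degrees(np.arctan2(d[1],d[0])),'mid',(F+Kn)/2)
# board yellow pixels
m=(hsv[...,0]>15)&(hsv[...,0]<32)&(hsv[...,2]>170)&(hsv[...,1]>50)&(hsv[...,1]<160)&(X[...,2]<.02)
n,l,st,_=cv2.connectedComponentsWithStats(m.astype(np.uint8)); i=[j for j in range(1,n)]; i=max(i,key=lambda j:st[j,4])
print(st[i]); ys=np.isin(l,[j for j in range(1,n) if st[j,4]>60 and st[j,1]>115 and st[j,1]<190 and 160<st[j,0]<335])
print('board',cv2.minAreaRect(X[ys][:,:2].astype(np.float32)*1000))
p=blob(294,349,0,255,.0035,.012,14);print('flange plate',cv2.minAreaRect(p.astype(np.float32)))
# clamp ears: points at height .022-.04, beyond
for nm,u,v,c in(('clamp',461,328,(0.4393,-0.1311)),):
    p=blob(u,v,0,255,.02,.045,18); q=blob(u,v,0,110,.028,.045,18)
    o=q.mean(0);dd=p-o;far=dd[np.hypot(*dd.T)>25];print('clamp plug',o.round(1),'ears yaw',np.degrees(np.arctan2(*far.mean(0)[::-1])),len(far))
q=blob(340,328,0,90,.07,.09,12);print('tube plug',q.mean(0))
print(camera_info('wrist')['tool_from_camera'])
E
```

```text
foot 133 [ 676.5 -165.5] ((677.6607055664062, -165.300537109375), 23.556997299194336) [ 677.14379119 -166.25327142]
knee 94 [611.5 229.9] ((601.318359375, 227.0410614013672), 30.585235595703125) [603.39784224 232.0346543 ]
dist 400.7670459535856 angle 99.34478337810944 mid [644.00602273  32.22043324]
[ 197  129  100   48 3035]
board ((647.068359375, 32.15087890625), (126.85645294189453, 549.3038330078125), 9.391237258911133)
flange plate ((401.8718566894531, 237.56600952148438), (98.30857849121094, 96.79650115966797), 88.59432983398438)
clamp plug [ 434.8 -130.5] ears yaw -18.67603825127467 19
tube plug [439.20949467 128.31194054]
[[-1.05452076e-03  9.67231894e-01  2.53892400e-01  6.94158183e-02]
 [ 9.99998709e-01  7.12059555e-04  1.44073900e-03 -1.05452243e-03]
 [ 1.21274221e-03  2.53893592e-01 -9.67231396e-01 -1.57474356e-01]
 [ 0.00000000e+00  0.00000000e+00  0.00000000e+00  1.00000000e+00]]
```

Emit:
jog_arm(rows=[91,0,0,0,8,91,0,0,0,8,91,0,0,0,8,91,0,0,0,8,91,0,0,0,8,91,0,0,0,8,91,0,0,0,8], grip_force=25)

```text
time: 0.8
tool_pos: [0.2177, 0.4775, 0.2263]
tool_rot: [-3.141, 0.001, 1.731]
contact_force: [-0.2, -0.3, 0.5]
opening: 0.0908
```

Emit:
jog_arm(rows=[91,-25,11,0,0,91,-25,11,0,0,91,-25,11,0,0,91,-25,11,0,0,91,-25,11,0,0,91,-25,11,0,0,91,-25,11,0,0,91,-25,11,0,0,91,-25,11,0,0,91,-25,11,0,0,91,-25,11,0,0,91,-25,11,0,0,91,-25,11,0,0,91,-25,11,0,0,91,-25,9,0,0,91,0,0,0,0,91,0,0,0,0])

```text
time: 2.5
tool_pos: [0.4401, 0.1346, 0.2264]
tool_rot: [-3.141, -0.0, 1.735]
contact_force: [0.2, -0.1, 0.3]
opening: 0.091
```

```bash
cat >> h.py <<'E'
def go(tx,ty,z=None,yaw=None):
    s=observe();p=s['tool_pos']*1000;r=s['tool_rot'][2]
    dy=0
    if yaw is not None: dy=(yaw-np.degrees(r)+90)%180-90   # yaw change, half-turn equivalent
    r2=r+np.radians(dy); d=np.array([tx,ty])-p[:2]
    ex=np.array([np.cos(r2),np.sin(r2)]);ey=np.array([np.sin(r2),-np.cos(r2)])
    print('t',s['time'],'pos',p.round(1),'yaw',np.degrees(r).round(1),'q6',np.degrees(s['qpos'][5]).round(0),'| turn',round(-dy,1),'then tx %.1f ty %.1f'%(d@ex,d@ey),'tz' ,None if z is None else round(p[2]-z,1))
def wshot(name):
    rgb,X=cloud('wrist');np.savez('wrist.npz',rgb=rgb,X=X)
    cv2.imwrite(f'pics/{name}.png',rgb[...,::-1]); return rgb,X
def plane(X,u,v,r,h,tol=.004):
    W=X[v-r:v+r+1,u-r:u+r+1].reshape(-1,3);p=W[np.abs(W[:,2]-h)<tol][:,:2].astype(np.float32)*1000
    c,rr=cv2.minEnclosingCircle(p);print(len(p),'mean',p.mean(0).round(1),'circ',np.round(c,1),round(rr,1),'rect',cv2.minAreaRect(p))
def near(X,cx,cy,r,h,tol=.004):
    q=X.reshape(-1,3);m=(np.hypot(q[:,0]*1000-cx,q[:,1]*1000-cy)<r)&(np.abs(q[:,2]-h)<tol);p=q[m][:,:2].astype(np.float32)*1000
    if len(p)<5: print('few',len(p));return p
    c,rr=cv2.minEnclosingCircle(p);print(len(p),'mean',p.mean(0).round(1),'circ',np.round(c,1),round(rr,1),'rect',np.round(np.hstack([*cv2.minAreaRect(p)]),1));return p
E
python3 - <<'E'
from h import *
rgb,X=wshot('w1')
near(X,440,128,30,.08); near(X,402,237,40,.03); near(X,402,237,50,.006,.003)
near(X,646,32,60,.009)
go(440,128,45,99.4)
E
```

```text
880 mean [438.7 130.9] circ [438.8 130.5] 16.7 rect [439.  130.6  32.8  32.6   8.3]
725 mean [400.1 238.6] circ [400.2 238.3] 15.9 rect [399.7 238.9  30.7  30.4   9.2]
1815 mean [400.8 238.6] circ [400.4 238.8] 38.7 rect [400.  238.9  56.3  55.9  16. ]
466 mean [637.2  77.7] circ [634.5  72.7] 23.7 rect [633.3  74.   38.9  32.6  10.7]
t 2.55 pos [439.9 135.  226.5] yaw 99.5 q6 -2.0 | turn 0.1 then tx -7.0 ty -1.0 tz 181.5
```

View pics/w1.png

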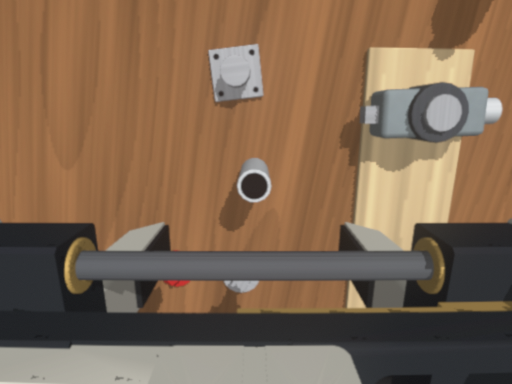

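The wrist view shows the tube at (254,184) and flange at (236,72), with the knee on the board at right. The fingers straddle the tube, so I'm descending to grasp it.

Emit:
jog_arm(rows=[91,-5,-1.5,0,0,91,0,0,20,0,91,0,0,20,0,91,0,0,20,0,91,0,0,20,0,91,0,0,20,0,91,0,0,20,0,91,0,0,20,0,91,0,0,20,0,91,0,0,21,0,20,0,0,0,0,20,0,0,0,0,20,0,0,0,0,20,0,0,0,0,20,0,0,0,0,20,0,0,0,0,20,0,0,0,0])

```text
time: 4.25
tool_pos: [0.4399, 0.1296, 0.046]
tool_rot: [3.141, -0.0, 1.736]
contact_force: [0.0, -0.6, -0.7]
opening: 0.04
```

Emit:
jog_arm(rows=[20,0,0,0,0,20,0,0,-10,0,20,0,0,-20,0,20,0,0,-20,0,20,0,0,0,0])

```text
time: 4.75
tool_pos: [0.4414, 0.1298, 0.0982]
tool_rot: [3.136, 0.0, 1.736]
contact_force: [-0.1, -0.6, -1.2]
opening: 0.0333
```

```bash
python3 - <<'E'
from h import *
go(646,32,54+2,99.4); print(observe()['opening'])
E
```

```text
t 4.75 pos [441.4 129.8  98.2] yaw 99.5 q6 -3.0 | turn 0.1 then tx -129.9 ty 185.9 tz 42.2
0.03328107936939764
```

Emit:
jog_arm(rows=[20,-12,18,0,0,20,-14,20,0,0,20,-14,20,0,0,20,-14,20,0,0,20,-14,20,0,0,20,-14,20,0,0,20,-14,20,0,0,20,-14,20,0,0,20,-12,18,0,0,20,-8,10,0,0,20,0,0,0,0,20,0,0,0,0])

```text
time: 5.95
tool_pos: [0.6437, 0.0321, 0.0947]
tool_rot: [-3.14, -0.001, 1.736]
contact_force: [-0.3, 0.8, -0.5]
opening: 0.0336
```

```bash
python3 - <<'E'
from h import *
rgb,X=wshot('w2'); hsv=cv2.cvtColor(rgb,cv2.COLOR_RGB2HSV)
go(646,32,56,99.4); print(observe()['opening'])
near(X,612,229,19,.067,.005); near(X,646,230,70,.009,.003); near(X,633,110,80,.009,.003)
E
```

```text
t 6.0 pos [643.6  32.4  95. ] yaw 99.5 q6 -13.0 | turn 0.1 then tx -0.8 ty 2.3 tz 39.0
0.03356259224587574
few 0
2214 mean [650.3 170.3] circ [645.1 170.3] 36.5 rect [645.7 168.2  72.3  18.    9.5]
29854 mean [631.1 110.6] circ [633. 110.] 80.0 rect [632.1 102.8 120.5 142.8   9.4]
```

View pics/w2.png

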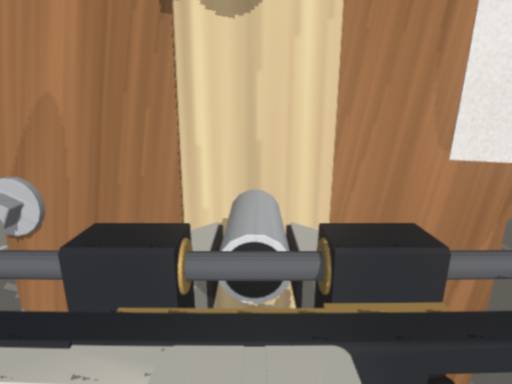

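The tube is held at (255,240), centred over the board. Lowering and releasing.

Emit:
jog_arm(rows=[20,-0.5,1.5,13,0,20,0,0,13,0,20,0,0,8,0,20,0,0,4,0,20,0,0,1,0,20,0,0,0,0,20,0,0,0,0])

```text
time: 6.7
tool_pos: [0.6465, 0.0317, 0.0572]
tool_rot: [3.141, 0.0, 1.736]
contact_force: [0.4, -0.4, -0.4]
opening: 0.0334
```

```bash
python3 - <<'E'
from h import *
go(646,32,55,99.4); s=observe();print(s['opening'],s['contact_force'])
E
```

```text
t 6.7 pos [646.5  31.7  57.2] yaw 99.5 q6 -13.0 | turn 0.1 then tx 0.4 ty -0.5 tz 2.2
0.03342319484235624 [ 0.39543701 -0.43500297 -0.43728172]
```

Emit:
jog_arm(rows=[20,0,0,1,0,20,0,0,1,0,20,0,0,0,0])

```text
time: 7.0
tool_pos: [0.6463, 0.0317, 0.0549]
tool_rot: [3.141, 0.0, 1.736]
contact_force: [-0.1, 1.2, -0.4]
opening: 0.0337
```

Emit:
jog_arm(rows=[20,0,0,1,0,20,0,0,0,0,60,0,0,0,0,60,0,0,0,0,60,0,0,0,0,60,0,0,0,0,60,0,0,0,0,60,0,0,-10,0,60,0,0,-25,0,60,0,0,-25,0,60,0,0,-25,0,60,0,0,-25,0,60,0,0,-25,0,60,0,0,-20,0])

```text
time: 8.4
tool_pos: [0.6465, 0.0317, 0.2114]
tool_rot: [3.139, 0.0, 1.736]
contact_force: [-0.1, -0.3, -0.3]
opening: 0.06
```

```bash
python3 - <<'E'
from h import *
rgb,X=cloud('wrist')
near(X,646,32,30,.089); near(X,613,229,19,.067,.006)
go(437,-131,200,163)
E
```

```text
1034 mean [644.8  33.1] circ [644.8  32.6] 16.8 rect [644.9  32.7  32.9  33.   42.7]
few 0
t 8.45 pos [647.8  31.7 214.9] yaw 99.5 q6 -13.0 | turn -63.5 then tx 154.0 ty -217.2 tz 14.9
```

Emit:
jog_arm(rows=[91,0,0,0,-8,91,0,0,0,-8,91,0,0,0,-8,91,0,0,0,-8,91,0,0,0,-8,91,0,0,0,-8,91,0,0,0,-8,91,0,0,0,-7.5,91,12,-17,0,0,91,14,-20,0,0,91,14,-20,0,0,91,14,-20,0,0,91,14,-20,0,0,91,14,-20,0,0,91,14,-20,0,0,91,14,-20,0,0,91,14,-20,0,0,91,14,-20,0,0,91,12,-20,0,0,91,4,0,0,0])

```text
time: 10.45
tool_pos: [0.4341, -0.1319, 0.2088]
tool_rot: [-3.141, -0.0, 2.842]
contact_force: [-0.4, 0.2, 0.3]
opening: 0.0907
```

```bash
python3 - <<'E'
from h import *
rgb,X=wshot('w3')
p=near(X,437,-131,24,.034,.004); q=near(X,437,-131,50,.030,.009)
o=p.mean(0);
hsv=cv2.cvtColor(rgb,cv2.COLOR_RGB2HSV);Y=X*1000
m=(np.hypot(Y[...,0]-437,Y[...,1]+131)<22)&(np.abs(Y[...,2]-34)<5)&(hsv[...,2]<70)
print('plug',Y[m][:,:2].mean(0),m.sum())
e=q-Y[m][:,:2].mean(0);e=e[np.hypot(*e.T)>25];print('ear',len(e),np.degrees(np.arctan2(*e.mean(0)[::-1])))
go(437,-131,9,163)
E
```

```text
1144 mean [ 434.3 -128.3] circ [ 437.3 -130.5] 23.9 rect [ 436.7 -127.6   45.3   40.8   13.5]
1316 mean [ 436.3 -129. ] circ [ 441.9 -129.5] 28.3 rect [ 440.6 -132.1   41.1   55.4   57.7]
plug [ 434.50007877 -128.60709476] 622
ear 104 -19.414466275199906
t 10.5 pos [ 434.4 -130.9  208.9] yaw 162.9 q6 -99.0 | turn -0.1 then tx -2.6 ty 0.7 tz 199.9
```

View pics/w3.png

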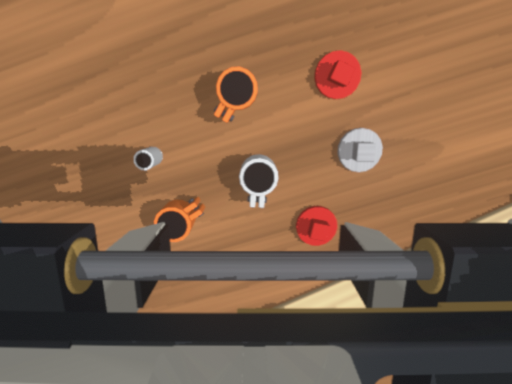

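The clamp is at (259,177) with its ears pointing down in the image, matching the jaw axis. Orange clamps at (237,88) and (172,222) stay clear if I narrow the jaws to 62 mm.

Emit:
jog_arm(rows=[62,0,0,15,0,62,0,-1.5,25,0,62,0,0,25,0,62,0,0,25,0,62,0,0,25,0,62,0,0,25,0,62,0,0,25,0,62,0,0,20,0,62,0,0,13,0,62,0,0,0,0,30,0,0,0,0,30,0,0,0,0,30,0,0,0,0,30,0,0,0,0,30,0,0,0,0,30,0,0,0,0])

```text
time: 12.1
tool_pos: [0.4356, -0.1322, 0.0114]
tool_rot: [3.141, 0.002, 2.844]
contact_force: [0.3, 2.4, 6.6]
opening: 0.0413
```

```bash
python3 - <<'E'
from h import *
go(434.6,-129.5,9,163); s=observe();print(s['opening'],s['contact_force'])
go(661.5,-66.7,19,99.4)
E
```

```text
t 12.1 pos [ 435.6 -132.2   11.4] yaw 163.0 q6 -100.0 | turn -0.0 then tx 1.7 ty 2.3 tz 2.4
0.041334489027573695 [0.30387861 2.35820136 6.62673035]
t 12.1 pos [ 435.6 -132.2   11.4] yaw 163.0 q6 -100.0 | turn 63.6 then tx 27.7 ty 233.6 tz -7.6
```

Emit:
jog_arm(rows=[30,0,0,-5,0,30,0,0,-20,0,30,0,0,-25,0,30,0,0,-25,0,30,0,0,-25,0,30,0,0,0,7.9,30,0,0,0,8,30,0,0,0,8,30,0,0,0,8,30,0,0,0,8,30,0,0,0,8,30,0,0,0,8,30,0,0,0,7.7])

```text
time: 13.4
tool_pos: [0.4346, -0.1322, 0.1107]
tool_rot: [-3.141, -0.0, 1.729]
contact_force: [-0.8, 0.2, -1.2]
opening: 0.0418
```

Emit:
jog_arm(rows=[30,2,15,0,0,30,2,20,0,0,30,2,20,0,0,30,2,20,0,0,30,3,22,0,0,30,3,22,0,0,30,3,22,0,0,30,3,22,0,0,30,3,22,0,0,30,3,22,0,0,30,2,16,0,0,30,0,10,0,0,30,0,0,0,0,30,0,0,0,0])

```text
time: 14.8
tool_pos: [0.6596, -0.0666, 0.1102]
tool_rot: [-3.14, -0.0, 1.735]
contact_force: [-1.1, -0.5, -1.1]
opening: 0.0412
```

```bash
python3 - <<'E'
from h import *
s=observe();print(s['opening'],s['contact_force'])
go(661.5,-66.7,20,99.4)
E
```

```text
0.04119331955144094 [-1.1397202  -0.49413575 -1.12232048]
t 14.8 pos [659.6 -66.6 110.2] yaw 99.4 q6 -22.0 | turn -0.0 then tx -0.4 ty 1.9 tz 90.2
```

Emit:
jog_arm(rows=[30,0,1.5,10,0,30,0,0,20,0,30,0,0,20,0,30,0,0,20,0,30,0,0,10,0,30,0,0,6,0,30,0,0,2,0,30,0,0,1.5,0,30,0,0,0,0,30,0,0,0,0])

```text
time: 15.8
tool_pos: [0.6622, -0.0663, 0.022]
tool_rot: [3.14, 0.0, 1.735]
contact_force: [0.5, 0.1, -1.4]
opening: 0.0415
```

Emit:
jog_arm(rows=[30,0,0,1,0,30,0,0,1,0,30,0,0,0,0])

```text
time: 16.1
tool_pos: [0.6622, -0.0663, 0.0205]
tool_rot: [3.14, 0.0, 1.735]
contact_force: [-1.7, 0.0, 4.9]
opening: 0.0415
```

Emit:
jog_arm(rows=[70,0,0,0,0,70,0,0,0,0,70,0,0,0,0,70,0,0,0,0,70,0,0,-10,0,70,0,0,-20,0,70,0,0,-25,0,70,0,0,-25,0,70,0,0,-25,0,70,0,0,-25,0,70,0,0,-25,0,70,0,0,-25,0,70,0,0,-10,0,70,0,0,0,0])

```text
time: 17.5
tool_pos: [0.6625, -0.0664, 0.2113]
tool_rot: [3.138, 0.001, 1.735]
contact_force: [1.0, 0.2, -1.1]
opening: 0.0694
```

```bash
python3 - <<'E'
from h import *
rgb,X=wshot('w4')
near(X,661.5,-66.7,24,.043,.004);near(X,646,32,30,.089)
go(400.5,238,10,99.4)
E
```

```text
1196 mean [660.5 -66. ] circ [660.2 -67.9] 22.1 rect [660.5 -66.4  41.5  41.2  46.6]
1302 mean [645.   32.5] circ [645.   32.2] 16.9 rect [645.   32.2  32.7  32.4   8.9]
t 17.55 pos [661.8 -66.3 209.4] yaw 99.4 q6 -22.0 | turn -0.0 then tx 342.9 ty -208.1 tz 199.4
```

View pics/w4.png

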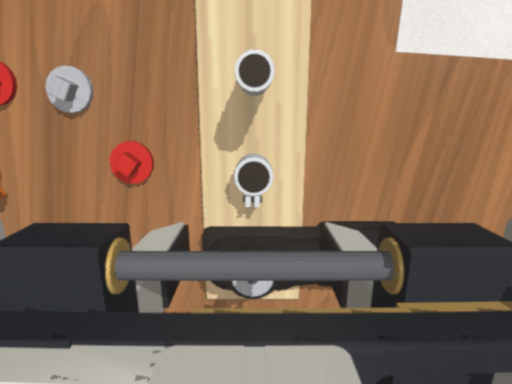

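Tube (254,72) and clamp (253,177) stand in line on the board, with the clamp's ears towards the foot. Now to the flange.

Emit:
jog_arm(rows=[70,12,-8,0,0,70,20,-12,0,0,70,20,-12,0,0,70,20,-12,0,0,70,20,-12,0,0,70,20,-12,0,0,70,20,-12,0,0,70,20,-12,0,0,70,20,-12,0,0,70,20,-12,0,0,70,20,-12,0,0,70,20,-12,0,0,70,20,-12,0,0,70,20,-12,0,0,70,20,-12,0,0,70,20,-12,0,0,70,20,-12,0,0,70,11,-8,0,0,70,0,0,0,0,70,0,0,0,0])

```text
time: 19.55
tool_pos: [0.4007, 0.2379, 0.2088]
tool_rot: [-3.141, 0.0, 1.735]
contact_force: [-0.0, 0.5, -0.2]
opening: 0.0699
```

```bash
python3 - <<'E'
from h import *
rgb,X=cloud('wrist')
near(X,401,238,22,.03);near(X,401,238,50,.006,.003)
go(400.5,238,10,99.4)
E
```

```text
655 mean [400.  239.3] circ [400.  238.9] 16.1 rect [400.  239.   30.9  30.9  57. ]
1585 mean [399.7 241.2] circ [399.9 238.9] 38.6 rect [400.  238.9  56.   56.1  15.8]
t 19.6 pos [401.  237.7 208.9] yaw 99.4 q6 12.0 | turn -0.0 then tx 0.4 ty -0.5 tz 198.9
```

Emit:
jog_arm(rows=[64,0.5,-0.5,15,0,64,0,0,25,0,64,0,0,25,0,64,0,0,25,0,64,0,0,25,0,64,0,0,25,0,64,0,0,25,0,64,0,0,20,0,64,0,0,10,0,64,0,0,3,0,20,0,0,0,0,20,0,0,0,0,20,0,0,0,0,20,0,0,0,0,20,0,0,0,0,20,0,0,0,0,20,0,0,0,0,20,0,0,0,0])

```text
time: 21.4
tool_pos: [0.4005, 0.2388, 0.0118]
tool_rot: [3.14, -0.0, 1.735]
contact_force: [-0.9, -0.3, 6.2]
opening: 0.0308
```

```bash
python3 - <<'E'
from h import *
s=observe();print(s['opening'],s['contact_force'])
go(629,130.7,20,99.4)
E
```

```text
0.0308198276176367 [-0.89892723 -0.33384007  6.17065096]
t 21.4 pos [400.5 238.8  11.8] yaw 99.4 q6 12.0 | turn -0.0 then tx -144.0 ty 207.7 tz -8.2
```

Emit:
jog_arm(rows=[20,0,0,-5,0,20,0,0,-20,0,20,0,0,-25,0,20,0,0,-25,0,20,0,0,-15,0,20,-9,13,0,0,20,-13,19,0,0,20,-13,19,0,0,20,-13,19,0,0,20,-13,19,0,0,20,-13,19,0,0,20,-13,19,0,0,20,-13,19,0,0,20,-13,19,0,0,20,-13,19,0,0,20,-11,15,0,0,20,-7,9,0,0,20,0,0,0,0,20,0,0,0,0])

```text
time: 23.3
tool_pos: [0.628, 0.1304, 0.1004]
tool_rot: [-3.14, -0.0, 1.734]
contact_force: [-0.3, -0.2, -1.1]
opening: 0.0311
```

```bash
python3 - <<'E'
from h import *
s=observe();print(s['opening'],s['contact_force'])
rgb,X=cloud('wrist'); near(X,612,229,19,.067,.006); near(X,612,229,33,.062,.012)
go(629,130.7,20.8,99.4)
E
```

```text
0.03107467205428861 [-0.25688689 -0.21431538 -1.09033459]
3362 mean [611.3 230.2] circ [612. 229.] 18.9 rect [612.  229.1  36.9  37.1  75.7]
9151 mean [611.7 229.8] circ [612. 229.] 33.0 rect [611.9 229.5  65.9  57.3   8.3]
t 23.35 pos [627.9 130.7 100.7] yaw 99.4 q6 -4.0 | turn 0.0 then tx -0.2 ty 1.1 tz 79.9
```

Emit:
jog_arm(rows=[20,0,1,10,0,20,0,0,20,0,20,0,0,20,0,20,0,0,15,0,20,0,0,8,0,20,0,0,4,0,20,0,0,1,0,20,0,0,1,0,20,0,0,0,0,20,0,0,0,0])

```text
time: 24.35
tool_pos: [0.6301, 0.1307, 0.0229]
tool_rot: [3.14, -0.0, 1.735]
contact_force: [0.4, 0.7, -0.8]
opening: 0.0308
```

Emit:
jog_arm(rows=[20,0,0,1,0,20,0,0,1,0,20,0,0,0.5,0,20,0,0,0,0])

```text
time: 24.75
tool_pos: [0.6299, 0.1307, 0.0208]
tool_rot: [3.141, 0.0, 1.735]
contact_force: [-3.5, -0.2, 5.2]
opening: 0.0314
```

Emit:
jog_arm(rows=[60,0,0,0,0,60,0,0,0,0,60,0,0,0,0,60,0,0,0,0,60,0,0,-10,0,60,0,0,-20,0,60,0,0,-25,0,60,0,0,-25,0,60,0,0,-25,0,60,0,0,-25,0,60,0,0,-25,0,60,0,0,-25,0,60,0,0,-10,0,60,0,0,0,0])

```text
time: 26.15
tool_pos: [0.6304, 0.1307, 0.2117]
tool_rot: [3.138, 0.0, 1.735]
contact_force: [0.0, -0.5, 0.2]
opening: 0.0601
```

```bash
python3 - <<'E'
from h import *
rgb,X=cloud('wrist'); near(X,630,131,20,.039);near(X,612,229,19,.067,.006)
go(447,-11,20.8,99.4)
E
```

```text
676 mean [628.2 131. ] circ [628.5 130.7] 16.1 rect [628.3 130.7  31.2  30.7  16.8]
1285 mean [611.6 230.3] circ [612. 229.] 18.9 rect [612.2 229.9  35.5  37.   70.7]
t 26.2 pos [629.7 130.6 209.9] yaw 99.4 q6 -4.0 | turn -0.0 then tx -109.9 ty -203.4 tz 189.1
```

Emit:
jog_arm(rows=[60,-6,-11,0,0,60,-10,-19,0,0,60,-10,-19,0,0,60,-10,-19,0,0,60,-10,-19,0,0,60,-10,-19,0,0,60,-10,-19,0,0,60,-10,-19,0,0,60,-10,-19,0,0,60,-10,-19,0,0,60,-8,-15,0,0,60,-6,-7,0,0,60,0,0,0,0,60,0,0,0,0])

```text
time: 27.6
tool_pos: [0.4467, -0.0111, 0.2093]
tool_rot: [-3.141, -0.0, 1.734]
contact_force: [0.1, 0.4, -0.1]
opening: 0.0601
```

```bash
python3 - <<'E'
from h import *
rgb,X=wshot('w5'); near(X,447,-11,20,.026,.003);near(X,447,-11,32,.008,.003)
go(447,-11,13,99.4)
E
```

```text
317 mean [444.2  -9.3] circ [444.1  -9.3] 13.1 rect [444.3  -9.8  20.2  19.4  73.5]
1066 mean [444.1  -8.4] circ [444.2  -9.6] 24.9 rect [444.3  -9.5  48.4  49.   72.5]
t 27.65 pos [446.9 -10.9 209.4] yaw 99.4 q6 -21.0 | turn -0.0 then tx -0.1 ty 0.1 tz 196.4
```

View pics/w5.png

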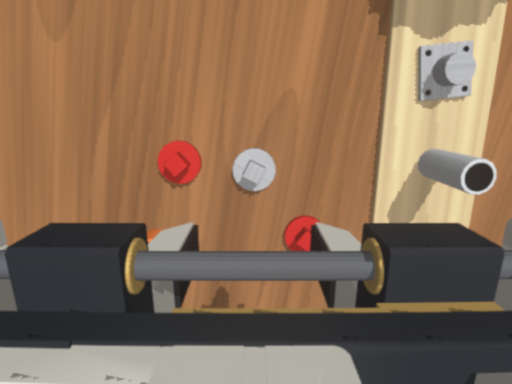

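The grey cap is at (254,170), with the red caps at (179,162) and (304,235). I'm gripping its stud with jaws turned 26° and opened to 40 mm.

Emit:
jog_arm(rows=[40,0,0,0,6.5,40,0,0,0,6.5,40,0,0,0,6.5,40,0,0,0,6.5,40,0,-1.5,15,0,40,0,0,25,0,40,0,0,25,0,40,0,0,25,0,40,0,0,25,0,40,0,0,25,0,40,0,0,25,0,40,0,0,18,0,40,0,0,10,0,40,0,0,3,0])

```text
time: 29.05
tool_pos: [0.4448, -0.0103, 0.0127]
tool_rot: [-3.14, 0.0, 1.281]
contact_force: [0.3, 0.6, 0.2]
opening: 0.0397
```

Emit:
jog_arm(rows=[10,0,0,0,0,10,0,0,0,0,10,0,0,0,0,10,0,0,0,0,10,0,0,0,0,10,0,0,0,0])

```text
time: 29.65
tool_pos: [0.4456, -0.0108, 0.0145]
tool_rot: [3.14, -0.0, 1.281]
contact_force: [-0.2, 1.3, 6.2]
opening: 0.0196
```

```bash
python3 - <<'E'
from h import *
s=observe();print(s['opening'],s['contact_force'])
go(646.3,31.7,20,73.5)
E
```

```text
0.01957859860145544 [-0.16237862  1.27639684  6.24840966]
t 29.65 pos [445.6 -10.8  14.5] yaw 73.4 q6 5.0 | turn -0.1 then tx 97.8 ty 180.4 tz -5.5
```

Emit:
jog_arm(rows=[10,0,0,-5,0,10,0,0,-20,0,10,0,0,-25,0,10,0,0,-25,0,10,0,0,-25,0,10,0,0,-25,0,10,0,0,-10,0,10,6,11,0,0,10,10,18,0,0,10,10,18,0,0,10,10,18,0,0,10,10,18,0,0,10,10,18,0,0,10,10,18,0,0,10,10,18,0,0,10,10,18,0,0,10,7,14,0,0,10,5,9,0,0,10,0,2,0,0])

```text
time: 31.55
tool_pos: [0.6457, 0.032, 0.1473]
tool_rot: [-3.14, 0.0, 1.281]
contact_force: [-0.1, 0.4, -1.1]
opening: 0.0199
```

Emit:
jog_arm(rows=[10,0,0,0,0])

```text
time: 31.65
tool_pos: [0.6449, 0.0316, 0.1477]
tool_rot: [-3.14, 0.0, 1.281]
contact_force: [0.1, -0.1, -0.4]
opening: 0.0198
```

```bash
python3 - <<'E'
from h import *
s=observe();print(s['opening'],s['contact_force'])
go(646.3,31.7,103,73.4)
# fresh top-camera & wrist reading of cap vs tube
rgb,X=wshot('w6')
go(646.3,31.7,103,73.4)
E
```

```text
0.019766923831201863 [ 0.12642529 -0.08089063 -0.40949362]
t 31.65 pos [644.9  31.6 147.7] yaw 73.4 q6 13.0 | turn -0.0 then tx 0.5 ty 1.3 tz 44.7
t 31.7 pos [644.8  31.6 148. ] yaw 73.4 q6 13.0 | turn -0.0 then tx 0.6 ty 1.4 tz 45.0
```

View pics/w6.png

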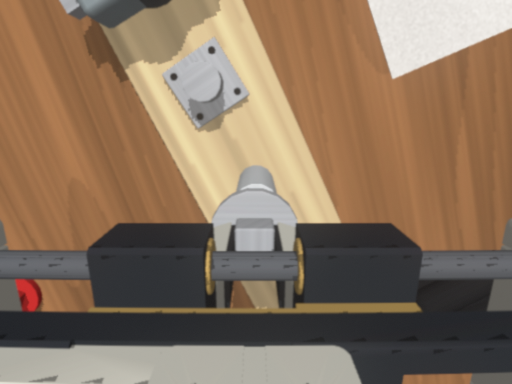

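The cap is held by its stud, centred over the tube at (255,180). Lowering until contact.

Emit:
jog_arm(rows=[10,0.5,1,10,0,10,0,0,15,0,10,0,0,8,0,10,0,0,5,0,10,0,0,3,0,10,0,0,0,0,10,0,0,0,0])

```text
time: 32.4
tool_pos: [0.6468, 0.0319, 0.1082]
tool_rot: [3.141, -0.0, 1.281]
contact_force: [0.2, 0.8, -0.1]
opening: 0.0199
```

Emit:
jog_arm(rows=[10,0,0,2,0,10,0,0,2,0,10,0,0,0,0])

```text
time: 32.7
tool_pos: [0.6466, 0.0319, 0.1036]
tool_rot: [3.142, -0.0, 1.281]
contact_force: [0.4, -0.0, -0.6]
opening: 0.0196
```

Emit:
jog_arm(rows=[10,0,0,1,0,10,0,0,0,0])

```text
time: 32.9
tool_pos: [0.6468, 0.0319, 0.1035]
tool_rot: [3.141, -0.0, 1.281]
contact_force: [-1.3, 0.6, 4.8]
opening: 0.02
```

Contact. Releasing and withdrawing upwards.

Emit:
jog_arm(rows=[50,0,0,0,0,50,0,0,0,0,50,0,0,0,0,50,0,0,0,0,50,0,0,0,0,50,0,0,-5,0,50,0,0,-15,0,50,0,0,-25,0,50,0,0,-25,0,50,0,0,-25,0,50,0,0,-25,0,50,0,0,0,0])

```text
time: 34.1
tool_pos: [0.6483, 0.0319, 0.2274]
tool_rot: [3.134, -0.002, 1.281]
contact_force: [0.9, 0.0, 0.6]
opening: 0.0504
```

```bash
python3 - <<'E'
from h import *
rgb,X=wshot('w7'); go(646,32)
near(X,646,32,16,.115,.005);near(X,646,32,32,.097,.005);near(X,630,131,20,.039);
E
```

```text
t 34.15 pos [647.4  31.9 224.9] yaw 73.4 q6 13.0 | turn 0 then tx -0.3 ty -1.4 tz None
499 mean [645.6  33.6] circ [645.4  33. ] 13.3 rect [645.5  33.3  19.6  18.7  73.5]
1627 mean [646.1  34.8] circ [645.3  33.1] 25.2 rect [646.   32.8  49.3  48.8  72.4]
722 mean [628.4 130.2] circ [628.4 129.9] 15.8 rect [628.4 130.2  30.2  30.7  27.8]
```

Emit:
jog_arm(rows=[50,-15,-15,0,0,50,-15,-20,0,0,50,-15,-25,0,0,50,-15,-25,0,0,50,-15,-25,0,0,50,-15,-25,0,0,50,-15,-25,0,0,50,-10,-20,0,0,50,0,-10,0,0,50,0,0,0,0,50,0,0,0,0])

```text
time: 35.25
tool_pos: [0.4324, -0.0238, 0.2226]
tool_rot: [3.141, -0.0, 1.281]
contact_force: [-0.5, -0.7, 0.1]
opening: 0.05
```

```bash
python3 - <<'E'
from h import *
rgb,X=cloud('top');
for n,a in dict(stud=(646,32,16,.115,.005),disc=(646,32,32,.097,.005),clamp=(662,-67,24,.043),flange=(630,131,20,.039),foot=(678,-165,24,.077,.004),knee=(613,229,19,.067,.004),stub=(382,-242,15,.035),bottle=(650,402,25,.13,.006)).items(): print(n,end=' ');near(X,*a)
c=rgb[100:250,130:400]
cv2.imwrite('pics/top9.png',cv2.resize(c[...,::-1],None,fx=2.9,fy=2.9,interpolation=cv2.INTER_CUBIC))
print(observe()['opening'],observe()['time'])
E
```

```text
stud 39 mean [646.9  30.4] circ [646.1  29.8] 12.1 rect [647.1  30.7  19.3  19.9  76.6]
disc 124 mean [646.2  30.6] circ [648.   30.8] 24.9 rect [648.2  30.2  46.5  49.   89.1]
clamp 92 mean [662.1 -68.5] circ [662.8 -68.8] 20.7 rect [662.3 -68.6  40.   37.9  40. ]
flange 56 mean [630.5 128.7] circ [630.  128.7] 15.4 rect [629.6 128.2  27.5  29.6  19.2]
foot 126 mean [ 676.3 -165.6] circ [ 678.2 -165.3] 23.8 rect [ 677.1 -164.7   44.2   43.5   89.3]
knee 76 mean [612.8 228. ] circ [612.5 228.2] 17.5 rect [612.3 227.8  31.3  34.    1.4]
stub 29 mean [ 382.4 -241.5] circ [ 383.  -241.8] 10.8 rect [ 382.5 -241.5   19.3   17.    89.8]
bottle 52 mean [650.  401.6] circ [650.2 402.4] 12.9 rect [650.5 402.1  24.6  22.9  45.2]
0.05002528574092979 35.3
```

View pics/top9.png

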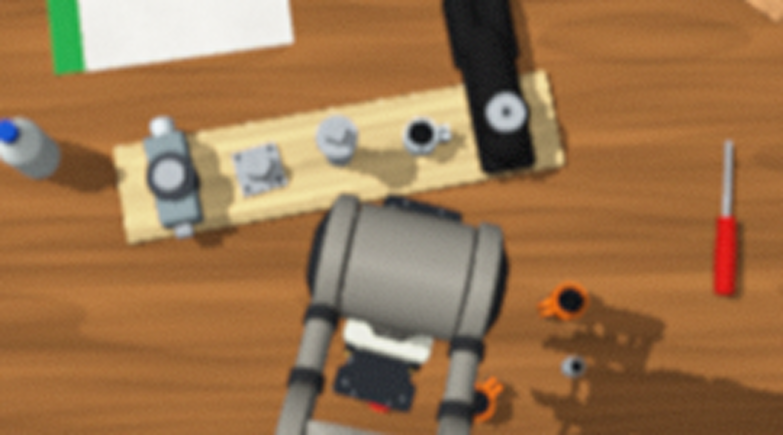

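The row is in place: knee (172,175), flange (260,170), tube with cap (338,135), clamp (422,134), foot plate (505,112). The bystanders haven't moved, so I'm handing in.

```bash
python3 -c "
from cell import hand_in; print(hand_in())"
```

```text
the job is handed in; nothing more can be done
None
```

The leg parts are laid out in a row on the board, and I handed the job in at about 35 s on the robot's clock. Order from the knee: flange, long tube with the pyramid cap on top (stud up), clamp, foot. No verdict was given.

What my last camera checks showed:
- **Clamp:** about 98 mm from the foot origin (85–115 mm allowed).
- **Flange:** about 101 mm from the knee origin (85–115 mm allowed).
- **Tube:** within about 2 mm of the board's centre, measured before the cap went on.
- **Cap:** within about 2 mm of the tube's axis and at the right height for lying flat on it.
- **Bystanders:** stub and bottle measured where they were at the start. I checked the screwdriver only by eye, and it looks unmoved. I never reached for the red caps or the orange clamps. The arm hid the red caps and part of one orange clamp in the last picture, so those are not rechecked.
- **Arm:** clear of everything, gripper open.

The top and wrist cameras disagreed by 1–3 mm, within the tolerances. I judged tilt only from the pictures and the heights of the top faces. No check failed.

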